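# Dispense one ceramic spacer and nudge it onto the blue spot

### The arm

A 6-joint arm with a two-finger parallel gripper is mounted at the origin on the work surface. World frame = base frame: x ahead of the robot, y to its left, z up, the work surface at z = 0. Lengths are in m, angles in rad, forces in N, time in s.
With the tool pointing down it reaches from about 0.3 to 0.875 m from the base axis. Payload 6.4 kg.
Tool frame: the origin (TCP) lies midway between the tips of the shut fingers; the grasp point (between the pads) lies ctrl.grip_depth behind it (ctrl.grip_depth is the distance from the TCP to the grasp point, in m); x points along the fingers, y is the direction in which the jaws open and shut, and the axes are right-handed (so a half turn about x gives the same grasp; the last joint's range is limited). The gripper opens to 85 mm and grips with 20 to 120 N. Pads are 22 mm wide; open, the fingers measure 114 mm over their backs; the gripper's body (76 mm by 85 mm) begins 54 mm behind the grasp point. The pads swing forward as they close: fully open they stand 13 mm farther back than shut.
Start: joints at [1.121, 0.181, 1.607, -0, 1.354, -0.206], TCP at [0.139, 0.558, 0.231] pointing down, gripper open.
Joint ranges: [-2.99, 2.99], [-0.89, 2.07], [0.3, 2.58], [-1.14, 4.28], [0, 2.63], [-3.12, 3.12]. Speed limits (rad/s): [2.57, 2.57, 3.01, 3.14, 3.14, 3.14].

### API

Orientations are given as a unit quaternion [w, x, y, z].
In Python, from bench import ctrl gives the robot as it stands.
- The arm moves only by the tool carry_out, never from a script. Its argument "motion" is one flat list of numbers, 7 for each row, row after row: the turn, a rotation vector about the tool's x, y, z in degrees, then the shift along the tool's x, y, z in m, then the gripper's target within -1 to 1 (shut at 1, half-way at 0, fully open at -1). A call has 1 to 10 rows; each row shifts and turns the pose as measured when the row begins, along the tool's axes as they then stand; what a row does not reach is not made up. A row lasts 1/10 s, in which the tool goes at most 50 mm and 8.59 degrees, less where a joint would pass 70% of its speed; a pose out of reach is approached as far as the arm can. A call with a gripper value outside its range is refused whole. The fingers move at their own pace and stop on an object; the grip force is fixed at half the most. Time passes only in rows, so rows that do not move let the fingers close. It gives the time, the measured TCP pose, the force and the opening at its end, in the units of the state.
- ctrl.get_obs(): the state, without advancing time (a new reading comes with each control period).
- ctrl.camera(name): name is "scene" or "side" or "wrist"; returns the picture (384x512x3 uint8, blue, green, red); there is no depth.
- ctrl.camera_params(name): a dict with "mtx" (3x3 intrinsics, pixels), "k1" (the pictures are not rectified: a ray, as slopes to the right and down, at radius r is drawn at 1 + k1 r^2 times it, then the intrinsics apply), "pose" (4x4, takes a point from camera to world coordinates); the wrist camera has in their place "hand_eye" (4x4, takes a point from camera to tool coordinates, whose origin is the TCP and whose axes are the tool frame's). Camera axes: x right, y down, z forward; pixel columns grow to the right and rows downward; lengths in m; the calibration is good to about 2 mm. A picture is of the moment at which its call begins: read the wrist's pose just before it. camera_params takes no time and is no camera call.
- ctrl.hand_in(): hands the job in, once; it reports no verdict.
Trained networks look in the newest picture that a camera, given by its name, has taken for a name from the list of things; names that differ only in an ending like _2 or _b are one class to them, and where a whole thing is asked for, a point or a joint stands for the part that bears it (a point fixed in the world has none). Each returns a list of dicts, best first, with "conf" (0 to 1); they miss things now and then, are a little off and sometimes report something else, mostly with a low value. They report only what shows in the picture. A call takes as long as a camera call.
- ctrl.boxes_of(camera, thing): "point" ([x, y, z] in m, in the coordinates of the camera as it stood for that picture, good to about 4 mm: the middle of the surface that is visible of it).
- ctrl.trace(camera, thing): "pixels" (384x512 bool, what is visible of it).
- ctrl.landmark_of(camera, thing): "point" ([x, y, z] in m, in the coordinates of the camera as it stood for that picture, good to about 4 mm: a listed point, or the origin of a listed thing).
The state is a dict: "time_s": time; "q": joint angles; "dq": joint speeds; "joint_efforts": joint torques, N m; "eef_pos": TCP position; "eef_rot": TCP orientation; "wrist_force": force on the tool from outside, world axes, zero at the start; "torque": the same for the moment, N m; "opening": opening from 0.0 (shut) to 1.0 (fully open).
Only numpy, scipy, OpenCV 4.12 (cv2) and the standard library are available. Lean on these libraries where they do the work, as an engineer would, in place of code of your own. Each camera call takes 0.05 s, during which the arm holds its last target. There are 200 camera calls.

### The job

Get one ceramic spacer ready for mounting the next audio box: press the red plunger of the spacer dispenser all the way down, once only, and let it come back up, so that a single white spacer slides out onto the dark apron. Then nudge that spacer sideways with the fingertips, sliding it flat along the apron without lifting or tipping it, until all of it lies on the blue spot, and leave it at rest there. The other spacers stay in the dispenser, and the loose things beside it are left alone.

Things in the scene. Friction and masses are not known exactly. Their poses are not given: they have to be found in the camera images.
- dispenser: Spacer dispenser, bolted to the shelf. Origin on the shelf under the magazine's centre; x points from magazine to plunger, y left, z up. Steel apron, 8 mm thick, over x -112 to 0, y -130 to 130 mm, no rim. Closed magazine x -20 to 17, y -25 to 25, top z 43 mm, clear front window at x -20 above the exit gate. Blue housing x 17 to 95, y -30 to 30, top z 40 mm.
- exit_point (a point): Point on the apron's top face (z 8 mm, x -66 mm, y 0 of the dispenser) over which the spacer's centre comes to lie after a full press, its rear edge some 30 mm clear of the window. A hidden blade, moving 2.6 times as far as the plunger, pushes it straight out along -x; on release the blade goes back in and the next spacer drops down in the magazine.
- plunger (a joint): Plunger travel in m: 0 up at rest, 0.026 fully down (a firm stop). Moves straight down; spring returned, about 5 to 8 N to start and 10 to 15 N near the bottom. A partial press does not bring the spacer fully out.
- plunger_top (a point): Centre of the top face of the red round plunger cap (28 mm across, 6 mm thick), at x +55 mm, y 0 and z 84 mm of the dispenser when up, 58 mm when fully down. It moves with the cap.
- spacer1_center (a point): Centre of the lowest white ceramic spacer, the one that will come out: a flat disc 32 mm across, 10 mm thick, 15 to 31 g, centre half-way up (5 mm above the apron's top, that is z 13 mm of the dispenser, while it lies flat).
- spacer2_center (a point): Centre of the second spacer, same size, stacked on the first; it must stay in the magazine.
- spacer3_center (a point): Centre of the third spacer, same size, on the second; it must stay in the magazine.
- blue_spot: Target: flat round blue mark, 68 mm across, painted on the apron, flush; origin at its centre on the apron's top face (8 mm above the shelf). It lies at x -66 mm and y +85 or -85 mm of the dispenser, so either left or right of where the spacer comes out.
- yellow_spot: Flat round yellow mark, 68 mm across, on the other side of the apron, at the same distance. Not the target.
- di_box: Loose silver aluminium audio DI box, 110 x 85 x 44 mm high, origin under its centre. Leave alone.
- standoff_a: Loose white ribbed ceramic standoff, upright, 26 mm across, 40 mm tall, origin under its centre. Leave alone.
- standoff_b: Second such standoff. Leave alone.
- mic_clip: Loose blue plastic microphone clip, lying, about 54 x 30 x 22 mm high, origin under its middle. Leave alone.
- knob: Loose chrome knurled mounting knob, 26 mm across, 28 mm tall, origin under its centre. Leave alone.
- spacer1: The same lowest spacer; its origin is at the centre of its underside.

How it is judged:
By the outcome, as a careful person would: the job done as asked, in the order asked, and still so for the second after the job is handed in, with the robot touching nothing.
It also fails if it takes over 43 s, if anything falls off the work surface, if the arm or the gripper's body presses on something with over 40 N, if the wrist force passes 120 N, or if a joint passes its speed limit or range.

## Working session

There is one attempt and no reset: what is moved stays moved. The work goes in short steps, Python scripts to look and compute and a tool call to move; the robot and the scene stay as the last step left them, time stands still between calls to the robot, and variables do not carry over. Pictures are saved under pics/ and viewed, about 8 in all and at most 12, crops included, and the job is handed in when it is done.

Besides the shell and the picture viewer there is one more tool, called after "Emit:" as name(argument=value, ...) on one line, values as JSON. carry_out: Moves the arm, as the interface text tells. Its arguments: {"type":"object","properties":{"motion":{"type":"array"}},"required":["motion"]}

```bash
mkdir -p pics; cat > h.py <<'E'
import numpy as np,cv2
from bench import ctrl
from scipy.spatial.transform import Rotation as R
def T():
    o=ctrl.get_obs();w,x,y,z=o['eef_rot'];M=np.eye(4);M[:3,:3]=R.from_quat([x,y,z,w]).as_matrix();M[:3,3]=o['eef_pos'];return M
def pose(c):
    p=ctrl.camera_params(c);return np.array(p['pose']) if 'pose' in p else T()@np.array(p['hand_eye'])
def w(c,p): return (pose(c)@np.r_[p,1])[:3]
def look(c,n,f=None):
    i=ctrl.camera(c);
    if n: cv2.imwrite('pics/'+n,i)
    return i
def ray(c,uv,z):
    p=ctrl.camera_params(c);K=np.array(p['mtx']);d=cv2.undistortPoints(np.array([[uv]],float),K,np.array([p['k1'],0,0,0.]))[0,0]
    P=pose(c);v=P[:3,:3]@np.r_[d,1];return P[:3,3]+v*(z-P[2,3])/v[2]
E
python3 - <<'E'
from h import *
np.set_printoptions(precision=4,suppress=True)
a=look('scene','a.png');b=look('side','b.png')
cv2.imwrite('pics/ab.png',cv2.resize(np.vstack([a,b]),(450,600)) if 0 else cv2.resize(np.hstack([a,b]),(800,300)))
for c in('scene','side'):
  for t in ['dispenser','plunger_top','exit_point','blue_spot','yellow_spot','spacer1_center','di_box','standoff_a','mic_clip','knob']:
    for d in ctrl.landmark_of(c,t)[:2]: print(c,t,round(d['conf'],2),w(c,d['point']))
o=ctrl.get_obs();print(o['time_s'],T(),o['wrist_force'],o['opening'],ctrl.grip_depth)
E
```

```text
scene dispenser 0.8 [0.6204 0.0332 0.0024]
scene dispenser 0.29 [ 0.7108  0.1676 -0.0016]
scene plunger_top 0.71 [0.678  0.0249 0.0857]
scene exit_point 0.83 [0.5593 0.036  0.0082]
scene exit_point 0.51 [ 0.6676 -0.1286 -0.0003]
scene blue_spot 0.71 [0.567  0.1199 0.007 ]
scene yellow_spot 0.62 [ 0.5511 -0.0464  0.0051]
scene spacer1_center 0.41 [ 0.7132  0.1707 -0.0035]
scene di_box 0.67 [ 0.7117  0.1685 -0.0003]
scene standoff_a 0.68 [ 0.7402 -0.0678 -0.0025]
scene standoff_a 0.48 [ 0.6704 -0.1279  0.0004]
scene mic_clip 0.57 [ 0.7383 -0.1289  0.0018]
scene knob 0.56 [ 0.6798 -0.0593  0.0006]
side dispenser 0.66 [0.677  0.0271 0.0822]
side dispenser 0.55 [0.6181 0.0336 0.001 ]
side plunger_top 0.49 [0.6756 0.0264 0.083 ]
side exit_point 0.75 [0.5553 0.0405 0.0051]
side exit_point 0.67 [0.6791 0.0278 0.082 ]
side blue_spot 0.58 [0.5637 0.1241 0.0089]
side yellow_spot 0.83 [ 0.5462 -0.0495  0.0101]
side standoff_a 0.81 [ 0.6727 -0.1296 -0.0033]
side standoff_a 0.63 [ 0.7392 -0.0659  0.0013]
side mic_clip 0.66 [ 0.7396 -0.1304 -0.0026]
side knob 0.48 [ 0.6807 -0.0554 -0.0027]
1.1 [[-0.      0.2414  0.9704  0.1388]
 [ 0.      0.9704 -0.2414  0.558 ]
 [-1.      0.     -0.      0.2313]
 [ 0.      0.      0.      1.    ]] [-0.6963  0.5937 -0.1529] 0.9985131339549645 0.0187
```

View pics/ab.png

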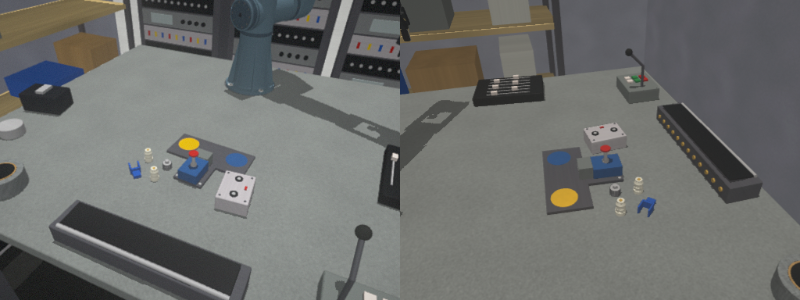

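The spots put the dispenser's yaw at about -5.5°, with blue on its +y side. The plunger is near (0.677, 0.026), which agrees across both cameras. Next I'll work out the approach rows.

```bash
cat >> h.py <<'E'
def rows(goal,yaw,n,g,start=None):
    M=T();p=M[:3,3].copy();y0=np.degrees(np.arctan2(M[1,1],M[0,1]));d=(np.array(goal)-p)/n;dy=(yaw-y0)/n
    for k in range(n):
        a=np.radians(y0+dy*k);Y=np.array([np.cos(a),np.sin(a)]);Z=np.array([np.sin(a),-np.cos(a)])
        print(*[round(-dy,1),0,0,round(-d[2],3),round(d[:2]@Y,4),round(d[:2]@Z,4),g],sep=',',end=',\n')
E
python3 -c "
from h import *
rows([.677,.0255,.15],-5.5,18,1)"
```

```text
4.5,0,0,0.005,-0.0215,0.0362,1,
4.5,0,0,0.005,-0.0186,0.0377,1,
4.5,0,0,0.005,-0.0155,0.0391,1,
4.5,0,0,0.005,-0.0124,0.0402,1,
4.5,0,0,0.005,-0.0092,0.041,1,
4.5,0,0,0.005,-0.0059,0.0416,1,
4.5,0,0,0.005,-0.0026,0.042,1,
4.5,0,0,0.005,0.0007,0.0421,1,
4.5,0,0,0.005,0.004,0.0419,1,
4.5,0,0,0.005,0.0073,0.0414,1,
4.5,0,0,0.005,0.0106,0.0407,1,
4.5,0,0,0.005,0.0138,0.0397,1,
4.5,0,0,0.005,0.0169,0.0385,1,
4.5,0,0,0.005,0.0198,0.0371,1,
4.5,0,0,0.005,0.0227,0.0354,1,
4.5,0,0,0.005,0.0254,0.0335,1,
4.5,0,0,0.005,0.028,0.0314,1,
4.5,0,0,0.005,0.0304,0.0291,1,
```

Emit:
carry_out(motion=[4.5,0,0,0.005,-0.021,0.036,1,4.5,0,0,0.005,-0.019,0.038,1,4.5,0,0,0.005,-0.015,0.039,1,4.5,0,0,0.005,-0.012,0.04,1,4.5,0,0,0.005,-0.009,0.041,1,4.5,0,0,0.005,-0.006,0.042,1,4.5,0,0,0.005,-0.003,0.042,1,4.5,0,0,0.005,0.001,0.042,1,4.5,0,0,0.005,0.004,0.042,1,4.5,0,0,0.005,0.007,0.041,1])

```text
time_s: 2.1
eef_pos: [0.4433, 0.2549, 0.1817]
eef_rot: [0.612, 0.357, 0.612, -0.351]
wrist_force: [0.8, 0.4, 0.0]
opening: 0.001
```

```bash
python3 -c "
from h import *
rows([.677,.0255,.15],-5.5,10,1)"
```

```text
3.5,0,0,0.003,0.0088,0.0315,1,
3.5,0,0,0.003,0.0108,0.0309,1,
3.5,0,0,0.003,0.0127,0.0302,1,
3.5,0,0,0.003,0.0145,0.0294,1,
3.5,0,0,0.003,0.0163,0.0284,1,
3.5,0,0,0.003,0.018,0.0274,1,
3.5,0,0,0.003,0.0197,0.0262,1,
3.5,0,0,0.003,0.0212,0.0249,1,
3.5,0,0,0.003,0.0227,0.0236,1,
3.5,0,0,0.003,0.0241,0.0221,1,
```

Emit:
carry_out(motion=[3.5,0,0,0.003,0.009,0.032,1,3.5,0,0,0.003,0.011,0.031,1,3.5,0,0,0.003,0.013,0.03,1,3.5,0,0,0.003,0.015,0.029,1,3.5,0,0,0.003,0.016,0.028,1,3.5,0,0,0.003,0.018,0.027,1,3.5,0,0,0.003,0.02,0.026,1,3.5,0,0,0.003,0.021,0.025,1,3.5,0,0,0.003,0.023,0.024,1,3.5,0,0,0.003,0.024,0.022,1])

```text
time_s: 3.1
eef_pos: [0.6856, 0.0111, 0.1503]
eef_rot: [0.469, 0.533, 0.469, -0.526]
wrist_force: [0.6, 0.2, 0.9]
opening: 0.002
```

```bash
python3 - <<'E'
from h import *
np.set_printoptions(precision=4,suppress=True)
look('wrist','w1.png')
for t in ['plunger_top','exit_point','blue_spot','yellow_spot','dispenser']:
    for d in ctrl.landmark_of('wrist',t)[:1]: print(t,round(d['conf'],2),w('wrist',d['point']))
print(ctrl.get_obs()['eef_pos'],ctrl.get_obs()['time_s']); rows([.677,.0255,.105],-5.5,4,1)
E
```

```text
plunger_top 0.87 [0.6789 0.0301 0.079 ]
exit_point 0.98 [0.5542 0.0398 0.0064]
blue_spot 0.62 [0.5649 0.1254 0.006 ]
yellow_spot 0.63 [ 0.552 -0.043  0.01 ]
dispenser 0.61 [0.6198 0.0353 0.0007]
[0.684  0.0131 0.1504] 3.4
-0.3,0,0,0.011,-0.0021,-0.0029,1,
-0.3,0,0,0.011,-0.0021,-0.0029,1,
-0.3,0,0,0.011,-0.0021,-0.0029,1,
-0.3,0,0,0.011,-0.002,-0.0029,1,
```

View pics/w1.png

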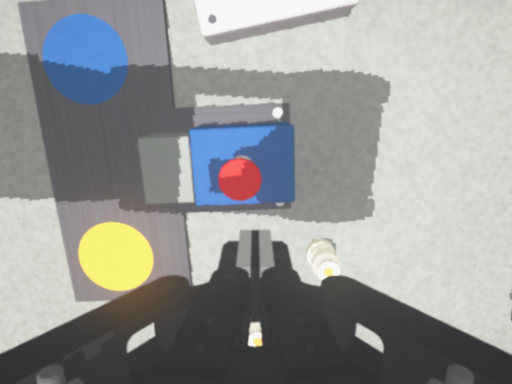

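The wrist view shows the red cap at about (240,178), the blue spot at (85,58) and the yellow spot at (116,256). I'll get exact centroids by ray casting.

```bash
cat >> h.py <<'E'
def spot(c,i,lo,hi,z,amin=200):
    m=cv2.inRange(cv2.cvtColor(i,cv2.COLOR_BGR2HSV),lo,hi);n,l,s,ce=cv2.connectedComponentsWithStats(m)
    for k in range(1,n):
        if s[k,4]>amin:
            print(s[k,4],ce[k].round(),ray(c,ce[k],z))
E
python3 - <<'E'
from h import *
np.set_printoptions(precision=4,suppress=True)
i=cv2.imread('pics/w1.png')
print('red');spot('wrist',i,(0,170,90),(8,255,255),.084)
print('yel');spot('wrist',i,(22,150,90),(35,255,255),.008)
print('blu');spot('wrist',i,(100,120,40),(125,255,255),.008)
E
```

```text
red
yel
blu
5893 [85. 59.] [0.5622 0.1263 0.008 ]
6015 [243. 159.] [0.6764 0.0315 0.008 ]
```

```bash
python3 - <<'E'
from h import *
i=cv2.imread('pics/w1.png');h=cv2.cvtColor(i,cv2.COLOR_BGR2HSV);print(h[178,240],h[256,116])
for s in((240,179,.084),(116,256,.008)):print(ray('wrist',s[:2],s[2]))
print([(round(d['conf'],2),[*map(float,w('wrist',d['point']))]) for d in ctrl.boxes_of('wrist','plunger_top')[:1]])
rows([.6775,.028,.105],-5.5,4,1)
E
```

```text
[179 167 195] [ 30 130 247]
[0.67674767 0.03209297 0.084     ]
[ 0.54988716 -0.04327615  0.008     ]
[(0.94, [0.6770631241543357, 0.034092713814381434, 0.08195374115269294])]
-0.3,0,0,0.011,-0.002,-0.0035,1,
-0.3,0,0,0.011,-0.002,-0.0035,1,
-0.3,0,0,0.011,-0.002,-0.0035,1,
-0.3,0,0,0.011,-0.002,-0.0035,1,
```

Emit:
carry_out(motion=[0,0,0,0.011,-0.002,-0.004,1,0,0,0,0.011,-0.002,-0.004,1,0,0,0,0.011,-0.002,-0.004,1,0,0,0,0.011,-0.002,-0.004,1,0,0,0,0,0,0,1])

```text
time_s: 3.95
eef_pos: [0.6753, 0.0357, 0.1028]
eef_rot: [0.471, 0.53, 0.472, -0.524]
wrist_force: [-0.7, 0.3, -0.6]
opening: -0.005
```

```bash
python3 - <<'E'
from h import *
look('wrist','w2.png');a=look('side',None);cv2.imwrite('pics/s2.png',cv2.resize(a[150:290,170:340],None,fx=2.5,fy=2.5))
i=cv2.imread('pics/w2.png');cv2.imwrite('pics/c2.png',np.hstack([i[:, :],cv2.resize(a[170:270,190:265],(288,384))]))
print(ctrl.get_obs()['eef_pos'],ctrl.get_obs()['time_s'])
E
```

```text
[0.67671467 0.03488687 0.10478507] 4.05
```

View pics/c2.png

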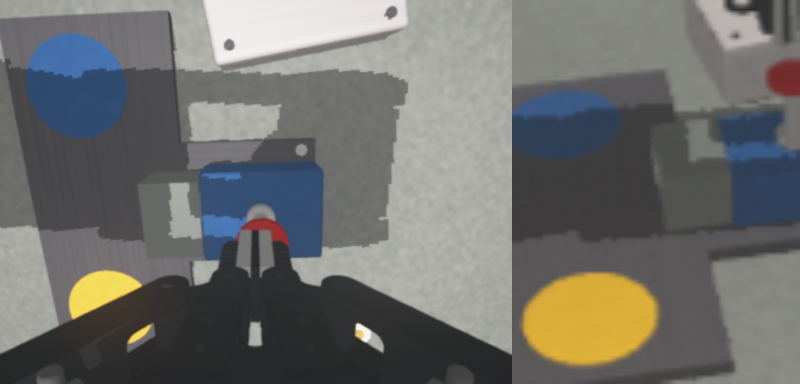

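```bash
python3 - <<'E'
from h import *
i=cv2.imread('pics/w2.png');h=cv2.cvtColor(i,cv2.COLOR_BGR2HSV)
m=((h[...,0]>170)|(h[...,0]<8))&(h[...,1]>110)&(h[...,2]>60);m[:190]=0;m[290:]=0
ys,xs=np.nonzero(m);k=(xs>200)&(xs<320);print(xs[k].min(),xs[k].max(),ys[k].min(),ys[k].max())
for u in (240,264,290):
  for v in (218,245): print(u,v,ray('wrist',(u,v),.084))
E
```

```text
236 288 218 245
240 218 [0.66996846 0.04412553 0.084     ]
240 245 [0.66814531 0.02946196 0.084     ]
264 218 [0.68202465 0.04273899 0.084     ]
264 245 [0.68047248 0.02803765 0.084     ]
290 218 [0.6951025  0.04123014 0.084     ]
290 245 [0.69384415 0.02648283 0.084     ]
```

Emit:
carry_out(motion=[0,0,0,0,0.001,0.003,1,0,0,0,0.005,0.001,0.003,1,0,0,0,0.005,0,0,1,0,0,0,0.005,0,0,1,0,0,0,0,0,0,1])

```text
time_s: 4.55
eef_pos: [0.6801, 0.0268, 0.0906]
eef_rot: [0.472, 0.532, 0.47, -0.523]
wrist_force: [-0.2, -0.1, 0.1]
opening: -0.002
```

Emit:
carry_out(motion=[0,0,0,0.003,0,-0.001,1,0,0,0,0.003,0,0,1,0,0,0,0.003,0,0,1,0,0,0,0.003,0,0,1,0,0,0,0.003,0,0,1,0,0,0,0.003,0,0,1,0,0,0,0.003,0,0,1,0,0,0,0.003,0,0,1,0,0,0,0.003,0,0,1])

```text
time_s: 5.45
eef_pos: [0.6809, 0.0277, 0.0705]
eef_rot: [0.473, 0.531, 0.47, -0.523]
wrist_force: [-5.7, 0.4, 8.7]
opening: -0.0
```

Emit:
carry_out(motion=[0,0,0,0.003,0,0,1,0,0,0,0.003,0,0,1,0,0,0,0.003,0,0,1,0,0,0,0.003,0,0,1,0,0,0,0.003,0,0,1])

```text
time_s: 5.95
eef_pos: [0.681, 0.0277, 0.062]
eef_rot: [0.474, 0.53, 0.47, -0.523]
wrist_force: [-5.5, -0.6, 9.4]
opening: -0.004
```

Emit:
carry_out(motion=[0,0,0,0.003,0,0,1,0,0,0,0.003,0,0,1,0,0,0,0.004,0,0,1,0,0,0,0.004,0,0,1])

```text
time_s: 6.35
eef_pos: [0.6815, 0.0277, 0.0579]
eef_rot: [0.475, 0.529, 0.47, -0.523]
wrist_force: [-15.6, 1.0, 30.3]
opening: 0.001
```

The force jumped from 9 N to 30 N at z 0.058, so the plunger is on its stop. I'll release it now.

Emit:
carry_out(motion=[0,0,0,-0.004,0,0,1,0,0,0,-0.005,0,0,1,0,0,0,-0.005,0,0,1,0,0,0,-0.005,0,0,1,0,0,0,-0.01,0,0,1,0,0,0,-0.02,0,0,1,0,0,0,-0.02,0,0,1,0,0,0,-0.02,0,0,0.4,0,0,0,-0.02,0,0,0.4])

```text
time_s: 7.25
eef_pos: [0.6787, 0.0284, 0.1713]
eef_rot: [0.474, 0.528, 0.472, -0.524]
wrist_force: [0.7, 0.2, 0.3]
opening: 0.298
```

```bash
python3 - <<'E'
from h import *
np.set_printoptions(precision=4,suppress=True)
look('wrist','w3.png');look('scene',None);look('side',None)
for c in('wrist','scene','side'):
  for t in ['spacer1_center','plunger_top','exit_point','blue_spot']:
    for d in ctrl.landmark_of(c,t)[:1]: print(c,t,round(d['conf'],2),w(c,d['point']))
o=ctrl.get_obs();print(o['eef_pos'],o['time_s'],o['opening'],o['wrist_force'])
E
```

```text
wrist spacer1_center 0.65 [0.559  0.0348 0.0117]
wrist plunger_top 0.59 [0.6759 0.0323 0.0797]
wrist exit_point 0.68 [0.5585 0.0384 0.004 ]
wrist blue_spot 0.71 [0.5616 0.1205 0.0073]
scene spacer1_center 0.42 [0.5577 0.0386 0.0145]
scene plunger_top 0.63 [0.6811 0.0272 0.0828]
scene exit_point 0.9 [0.5587 0.0377 0.0079]
scene blue_spot 0.77 [0.5638 0.12   0.0106]
side spacer1_center 0.54 [0.5538 0.0342 0.0133]
side exit_point 0.82 [0.5557 0.0405 0.0057]
side blue_spot 0.85 [0.5635 0.1232 0.0104]
[0.6787 0.0283 0.1705] 8.0 0.3011162599702293 [-0.275  -0.0782  0.4239]
```

View pics/w3.png

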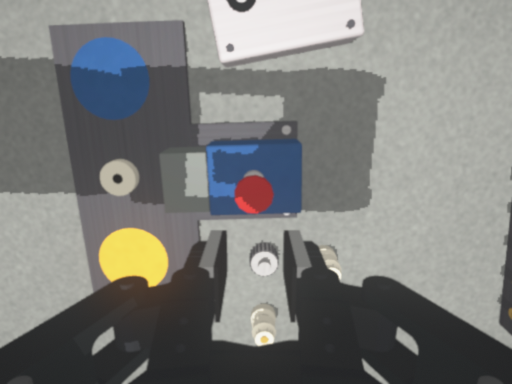

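One spacer is out at about (0.557, 0.037), which matches the exit point. The plunger is up and the blue spot is at (0.563, 0.122). Next I'll approach behind the spacer from the yellow side, using the two slightly open fingers as a cradle.

```bash
python3 -c "
from h import *
rows([.553,-.005,.10],-5,6,.4)"
```

```text
-0.2,0,0,0.012,-0.0202,0.0077,0.4,
-0.2,0,0,0.012,-0.0203,0.0077,0.4,
-0.2,0,0,0.012,-0.0203,0.0076,0.4,
-0.2,0,0,0.012,-0.0203,0.0075,0.4,
-0.2,0,0,0.012,-0.0203,0.0075,0.4,
-0.2,0,0,0.012,-0.0204,0.0074,0.4,
```

Emit:
carry_out(motion=[-0.2,0,0,0.012,-0.02,0.008,0.4,-0.2,0,0,0.012,-0.02,0.008,0.4,-0.2,0,0,0.012,-0.02,0.007,0.4,-0.2,0,0,0.012,-0.02,0.007,0.4,-0.2,0,0,0.012,-0.021,0.007,0.4,-0.2,0,0,0.012,-0.021,0.007,0.4,0,0,0,0,0,0,0.4])

```text
time_s: 8.7
eef_pos: [0.5504, -0.0044, 0.096]
eef_rot: [0.481, 0.523, 0.476, -0.518]
wrist_force: [-0.1, 1.0, -0.7]
opening: 0.3
```

```bash
python3 - <<'E'
from h import *
np.set_printoptions(precision=4,suppress=True)
look('wrist','w4.png')
for t in ['spacer1_center','blue_spot','exit_point']:
    for d in ctrl.landmark_of('wrist',t)[:1]: print(t,round(d['conf'],2),w('wrist',d['point']))
for d in ctrl.trace('wrist','spacer1')[:1]:
    ys,xs=np.nonzero(d['pixels']);print(d['conf'],xs.min(),xs.max(),ys.min(),ys.max(),ray('wrist',(xs.mean(),ys.mean()),.017))
print(T()[:3,3],T()[:3,1],ctrl.get_obs()['opening']);rows([.553,-.005,.015],-5,6,.4)
E
```

```text
spacer1_center 0.67 [0.5626 0.0378 0.0175]
0.85 233 283 108 159 [0.5626 0.0387 0.017 ]
[ 0.5559 -0.0047  0.0993] [ 0.9964 -0.0831  0.0178] 0.300404912517096
0.0,0,0,0.014,-0.0005,0.0001,0.4,
0.0,0,0,0.014,-0.0005,0.0001,0.4,
0.0,0,0,0.014,-0.0005,0.0001,0.4,
0.0,0,0,0.014,-0.0005,0.0001,0.4,
0.0,0,0,0.014,-0.0005,0.0001,0.4,
0.0,0,0,0.014,-0.0005,0.0001,0.4,
```

View pics/w4.png

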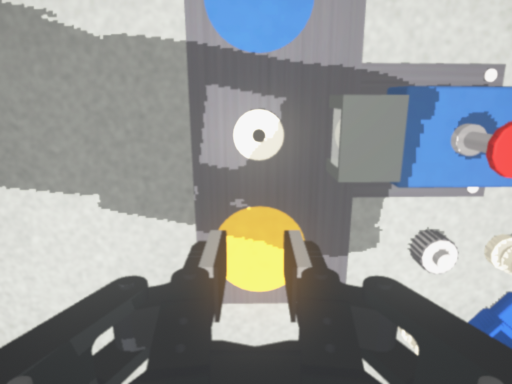

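The spacer is centred at (258,135), in line with the finger gap. A tool roll of about 1° crept in during the press, so I'll take it out while descending.

Emit:
carry_out(motion=[0,0,-1,0.014,0,0,0.4,0,0,0,0.014,0,0,0.4,0,0,0,0.014,0,0,0.4,0,0,0,0.014,0,0,0.4,0,0,0,0.014,0,0,0.4,0,0,0,0.01,0,0,0.4,0,0,0,0,0,0,0.4])

```text
time_s: 9.65
eef_pos: [0.5605, -0.0044, 0.0154]
eef_rot: [0.481, 0.521, 0.478, -0.519]
wrist_force: [-0.1, -0.0, -0.5]
opening: 0.3
```

```bash
python3 - <<'E'
from h import *
np.set_printoptions(precision=4,suppress=True)
look('wrist','w5.png')
for d in ctrl.trace('wrist','spacer1')[:1]:
    ys,xs=np.nonzero(d['pixels']);print(d['conf'],xs.min(),xs.max(),ys.min(),ys.max(),ray('wrist',(xs.mean(),ys.mean()),.018))
for t in ['blue_spot','exit_point']:
    for d in ctrl.landmark_of('wrist',t)[:1]: print(t,round(d['conf'],2),w('wrist',d['point']))
print(T());print(ctrl.get_obs()['wrist_force'])
E
```

```text
0.97 200 276 117 195 [0.5579 0.0393 0.018 ]
[[ 0.0099  0.9966 -0.0817  0.5625]
 [-0.0015 -0.0817 -0.9967 -0.0048]
 [-0.9999  0.01    0.0007  0.0181]
 [ 0.      0.      0.      1.    ]]
[ 0.2112 -0.3467  0.3687]
```

View pics/w5.png

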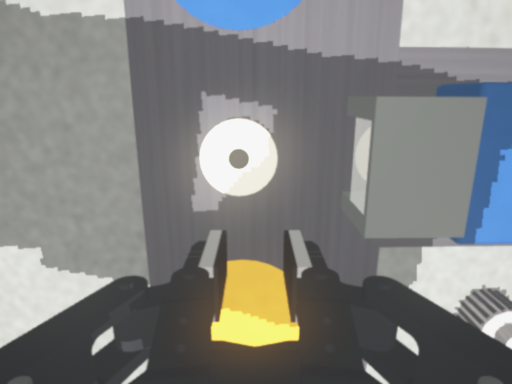

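Emit:
carry_out(motion=[0,0,-0.6,0,-0.004,0,0.4,0,0,0,0.003,-0.003,0,0.4,0,0,0,0.003,0,0,0.4,0,0,0,0,0,0,0.4,0,0,0,0,0,0,0.4])

```text
time_s: 10.35
eef_pos: [0.5565, -0.0046, 0.0139]
eef_rot: [0.48, 0.52, 0.478, -0.52]
wrist_force: [-0.4, 0.1, 0.2]
opening: 0.304
```

```bash
python3 - <<'E'
from h import *
np.set_printoptions(precision=4,suppress=True)
print(T());print(ctrl.get_obs()['wrist_force'])
E
```

```text
[[ 0.0027  0.9967 -0.0816  0.5565]
 [-0.0016 -0.0816 -0.9967 -0.0046]
 [-1.      0.0028  0.0014  0.0139]
 [ 0.      0.      0.      1.    ]]
[-0.3868  0.0585  0.1986]
```

Emit:
carry_out(motion=[0,0,0,0.002,-0.001,0,0.4,0,0,0,0.002,-0.001,0,0.4,0,0,0,0,0,-0.005,0.4,0,0,0,0,0,-0.005,0.4,0,0,0,0,0,-0.005,0.4,0,0,0,0,0,-0.005,0.4,0,0,0,0,0,-0.005,0.4,0,0,0,0,0,-0.005,0.4,0,0,0,0,0,0,0.4])

```text
time_s: 11.25
eef_pos: [0.5572, 0.0287, 0.0096]
eef_rot: [0.48, 0.52, 0.478, -0.519]
wrist_force: [0.0, -0.3, 0.5]
opening: 0.303
```

```bash
python3 - <<'E'
from h import *
np.set_printoptions(precision=4,suppress=True)
look('wrist','w6.png')
print(T());print(ctrl.get_obs()['wrist_force'])
E
```

```text
[[ 0.003   0.9967 -0.0812  0.5572]
 [-0.0015 -0.0812 -0.9967  0.0285]
 [-1.      0.0031  0.0013  0.0096]
 [ 0.      0.      0.      1.    ]]
[ 0.7129 -0.4061 -0.3877]
```

View pics/w6.png

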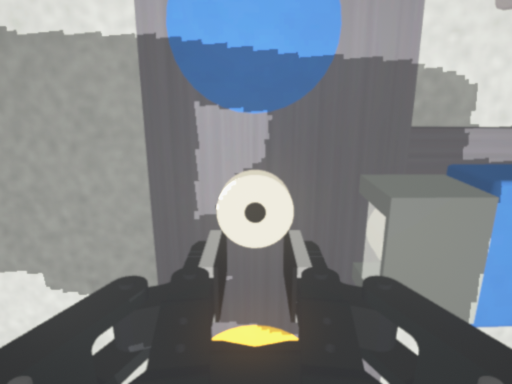

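The disc sits in the cradle at (255,209), with the blue spot dead ahead at about column 253. I'll push about 60 mm more, then check.

```bash
python3 -c "
from h import *
print(ray('wrist',(255,209),.018),ray('wrist',(254,110),.008),ray('wrist',(253,24),.008))"
```

```text
[0.55876961 0.05131174 0.018     ] [0.56161444 0.09057091 0.008     ] [0.56391672 0.1230319  0.008     ]
```

Emit:
carry_out(motion=[0,0,0,0,0,-0.006,0.4,0,0,0,0,0,-0.006,0.4,0,0,0,0,0,-0.006,0.4,0,0,0,0,0,-0.006,0.4,0,0,0,0,0,-0.006,0.4,0,0,0,0,0,-0.006,0.4,0,0,0,0,0,-0.006,0.4,0,0,0,0,0,-0.006,0.4,0,0,0,0,0,-0.006,0.4,0,0,0,0,0,-0.003,0.4])

```text
time_s: 12.3
eef_pos: [0.5623, 0.0899, 0.0096]
eef_rot: [0.48, 0.52, 0.478, -0.52]
wrist_force: [0.4, -0.7, 0.2]
opening: 0.3
```

```bash
python3 - <<'E'
from h import *
np.set_printoptions(precision=4,suppress=True)
look('wrist','w7.png')
print(T());print(ctrl.get_obs()['wrist_force'])
for d in ctrl.trace('wrist','spacer1')[:1]:
    ys,xs=np.nonzero(d['pixels']);print(d['conf'],ray('wrist',(xs.mean(),ys.mean()),.018))
for t in ['blue_spot']:
    for d in ctrl.landmark_of('wrist',t)[:1]: print(t,round(d['conf'],2),w('wrist',d['point']))
E
```

```text
[[ 0.0032  0.9967 -0.0815  0.5623]
 [-0.0015 -0.0815 -0.9967  0.0902]
 [-1.      0.0033  0.0012  0.0096]
 [ 0.      0.      0.      1.    ]]
[-0.6176 -0.7328  0.2816]
0.92 [0.5636 0.1127 0.018 ]
blue_spot 0.88 [0.5653 0.1177 0.0069]
```

View pics/w7.png

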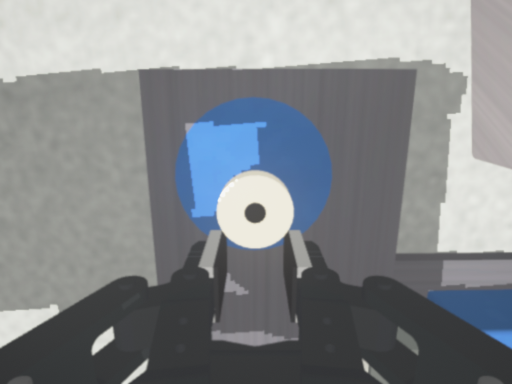

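The spacer needs about 11 mm more, so I'll push that, back straight off and then lift.

Emit:
carry_out(motion=[0,0,0,0,0,-0.004,0.4,0,0,0,0,0,-0.004,0.4,0,0,0,0,0,-0.003,0.4,0,0,0,0,0,0,0.4,0,0,0,0,0,0.005,0.4,0,0,0,0,0,0.01,0.4,0,0,0,0,0,0.015,0.4,0,0,0,-0.015,0,0.005,0.4,0,0,0,-0.03,0,0,0.4,0,0,0,-0.04,0,0,0.4])

```text
time_s: 13.45
eef_pos: [0.5549, 0.061, 0.0924]
eef_rot: [-0.476, -0.518, -0.48, 0.524]
wrist_force: [0.4, -0.4, -0.2]
opening: 0.3
```

Emit:
carry_out(motion=[0,0,0,-0.04,0,0,0.4,0,0,0,-0.02,0,0,0.4,0,0,0,0,0,0,0.4])

```text
time_s: 13.75
eef_pos: [0.559, 0.0579, 0.1641]
eef_rot: [0.479, 0.522, 0.476, -0.521]
wrist_force: [0.7, 0.5, 0.0]
opening: 0.302
```

```bash
python3 - <<'E'
from h import *
np.set_printoptions(precision=4,suppress=True)
i=look('wrist',None);s=look('side',None)
print(T()[:3,3],ctrl.get_obs()['time_s'])
for c in ('wrist','side'):
  for d in ctrl.trace(c,'spacer1')[:1]:
    ys,xs=np.nonzero(d['pixels']);print(c,d['conf'],ray(c,(xs.mean(),ys.mean()),.017))
  for t in ['blue_spot','spacer1_center','plunger_top','di_box','standoff_a','knob','mic_clip']:
    for d in ctrl.landmark_of(c,t)[:1]: print(t,round(d['conf'],2),w(c,d['point']))
cv2.imwrite('pics/f.png',np.hstack([i,cv2.resize(s[165:285,180:270],(288,384))]))
E
```

```text
[0.5573 0.0582 0.1607] 13.85
wrist 0.75 [0.5604 0.123  0.017 ]
spacer1_center 0.83 [0.5609 0.122  0.0064]
plunger_top 0.92 [0.6721 0.0343 0.0736]
di_box 0.91 [ 0.7122  0.171  -0.0087]
standoff_a 0.9 [ 0.7317 -0.0608 -0.0065]
knob 0.97 [ 0.6697 -0.0536 -0.0077]
side 0.66 [0.6025 0.0101 0.017 ]
blue_spot 0.81 [0.5616 0.1242 0.0078]
spacer1_center 0.71 [0.5593 0.1201 0.016 ]
plunger_top 0.73 [0.6796 0.0286 0.0834]
di_box 0.86 [0.7094 0.1686 0.0041]
standoff_a 0.54 [ 0.6711 -0.1302 -0.0019]
knob 0.45 [ 0.6837 -0.0606  0.0012]
mic_clip 0.52 [ 0.7361 -0.1315 -0.0025]
```

View pics/f.png

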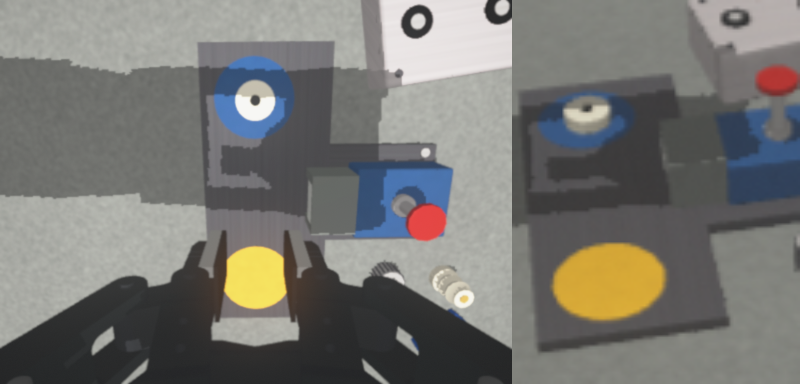

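The spacer at (255,100) lies flat, fully inside the blue spot with blue showing all round it. The plunger is up and the loose things are where they were.

```bash
python3 -c "
from bench import ctrl
print(ctrl.hand_in())"
```

```text
the job is handed in; nothing more can be done
None
```

The job is done and handed in at about 14 s on the robot's clock. I pressed the red plunger once to its firm stop (z 0.058 m, 30 N) and let it come back up. One spacer came out. I slid it flat along the apron, cradled between two slightly open fingertips, onto the blue spot, then backed off and lifted clear.

**Last checks:**
- **Spacer:** both views show it lying flat, with blue visible all the way round. It measured (0.560, 0.123) against the spot centre at about (0.563, 0.123), well inside the 18 mm margin.
- **Plunger and loose things:** the plunger is back up. The DI box, one standoff, the knob and the mic clip are where they started to within a few mm. The second standoff was only seen at the end from the wrist camera, about 1 cm off its first reading.
- **Other spacers:** only one spacer showed on the apron. I did not check directly that the other two are still in the magazine.

**Readings that disagreed:**
- The side camera's trace of the spacer gave (0.603, 0.010). I took this as a false detection, because that camera's own landmark put the spacer at (0.559, 0.120).
- The wrist camera's final heights came out about 5–10 mm low, and it placed the plunger, knob and standoff up to about 1 cm from their first readings, while the side camera had the plunger and knob within about 5 mm of theirs.

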